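# Put the last socket away and shut the socket case

## Task

Stand the loose wrench socket upright in the free nest of the socket case, so that the row of three is complete. Then lower the lid gently by hand, never letting it drop, and press its front edge down slowly, without thumping or leaning hard on it, until the stiff catch snaps and the lid is fully shut. Leave the other two sockets upright in their nests and do not disturb the other things on the bench.

Things in the scene. Friction and masses are not known exactly. Their poses are not given: they have to be found in the camera images.
- case: Green open-topped steel case, 150 (x, depth) x 268 (y, width) x 80 mm high, walls 5 mm, floor 6 mm. It is fixed on a wooden board, so that its underside lies 4 to 24 mm above the bench, differently each time. Origin: centre of the case's underside, on the board; its front faces its own -x; the lid is hinged on its far (+x) rim.
- lid (a joint): Hinge angle of the lid (rad): 0 fully shut, about 1.6 to 1.8 at the start (standing up, leaning back a little), 1.85 at its stop. The hinge is loose: forward of upright the lid falls shut if let go. Nearing the end it comes to rest on a spring catch at about 0.04, and needs roughly 10 N of push near its front edge to snap down to 0.
- lid_hinge (a point): Middle of the hinge axis, at the top of the case's far wall (80 mm above the case's underside, 75 mm behind the case's centre); the axis runs along the case's y. Its frame turns with the lid: the lid reaches along its -x.
- lid_handle (a point): Middle of the steel bar handle on the lid's front edge: a round bar 12 mm thick and 100 mm long, along the case's y, held by a leg at each end 45 mm out from the edge. 195 mm from the hinge axis, 6 mm above the plane of the lid's underside. With the lid shut the bar is level, 86 mm above the case's underside; with the lid open it is the topmost part. Frame turns with the lid.
- lid_press (a point): Point on the lid's top face (12 mm above its underside) over the catch, 25 mm in from the lid's front edge, 125 mm from the hinge axis. Frame turns with the lid, z out of the top face. The lid's panel is black plastic, 150 x 268 x 12 mm; pressing on the panel with more than 55 N would crack it.
- nest_free: The empty nest: an orange square tray 60 x 60 mm standing on the case's floor, one of three in a row along the case's y at 82 mm spacing (row 20 mm in front of the case's centre). Inside 46 x 46 mm, rim 14 mm high, its floor 4 mm thick. Origin: centre of its underside (6 mm above the case's underside).
- nest_a: Another nest, same size, holding socket_a.
- nest_b: Another nest, same size, holding socket_b.
- socket: The loose wrench socket, standing on the bench beside the case: a steel cylinder 36 mm across and 60 mm high with a blue band near its top, 0.25 kg. Origin: centre of its underside; z up along its axis.
- socket_a: Same kind of socket, standing in nest_a.
- socket_b: Same kind of socket, standing in nest_b.
- oil_can: Bystander: red can, 60 mm across and 140 mm high. Origin: centre of its underside.
- wrench: Bystander: steel wrench 200 mm long lying along its x. Origin: centre of its underside.
- bolt_bin: Bystander: blue open plastic bin 90 x 120 x 50 mm. Origin: centre of its underside.
Not all that is in view belongs to the job. What is shaped like the socket but pink is not meant. What is shaped like the socket_a but green is not meant.

How it is judged (in metres and radians):
On the way, in this order (a step that is already met when the one before it is completed fails the run):
1. the socket stands upright in the free nest, let go, with the lid still open (horizontal distance between socket and nest_free below 0.009 m and z of socket in the frame of nest_free below 0.007 m and angle between socket's own z axis and vertical below 0.12 rad and contact force between the fingers and socket below 0.1 N and value of joint lid above 0.5 rad), for 0.2 s.
2. the lid is snapped fully shut (value of joint lid below 0.012 rad), for 0.2 s.
At the end, for the whole second after the job is handed in: The lid is snapped shut (hinge under 0.012 rad) and each of the three sockets stands at rest on the floor of its own nest, upright within 0.12 rad, within 9 mm of its centre (value of joint lid below 0.012 rad and horizontal distance between socket and nest_free below 0.009 m and z of socket in the frame of nest_free below 0.007 m and angle between each of socket, socket_a, socket_b's own z axis and vertical below 0.12 rad and horizontal distance between socket_a and nest_a below 0.009 m and z of socket_a in the frame of nest_a below 0.007 m and horizontal distance between socket_b and nest_b below 0.009 m and z of socket_b in the frame of nest_b below 0.007 m and linear speed of socket below 0.02 m/s); the robot touches nothing.
It fails at once if the lid drops or is slammed (faster than 2.5 rad/s before it reaches the catch) (value of joint lid above 0.08 rad and velocity of joint lid below -2.5 rad/s).
It fails at once if the lid panel is pressed with more than 55 N (contact force between the fingers and lid_c0 above 55 N).
It fails at once if a bystander is moved more than 30 mm (distance of any of oil_can, wrench, bolt_bin from where it was at the start of the episode above 0.03 m).
It also fails if it takes over 72 s, if anything falls off the work surface, if the arm or the gripper's body presses on something with over 40 N, if the wrist force passes 120 N, or if a joint passes its speed limit or range.

## Robot

A 6-joint arm with a two-finger parallel gripper is mounted at the origin on the work surface. World frame = base frame: x ahead of the robot, y to its left, z up, the work surface at z = 0. Lengths are in mm, angles in rad, forces in N, time in s.
With the tool pointing down it reaches from about 350 to 775 mm from the base axis. Payload 7.3 kg.
Tool frame: the origin (TCP) lies at the centre of the arm's flange, where the gripper is bolted on; the fingertips stand 178 mm ahead of it and the grasp point (between the pads) lies 159 mm ahead of it; z points along the fingers, y is the line along which they close (so a half turn about z gives the same grasp; the last joint's range is limited). The gripper opens to 92 mm and grips with 3 to 60 N. Pads are 19 mm wide; open, the fingers measure 130 mm over their backs; the gripper's body (75 mm by 190 mm) begins 47 mm behind the grasp point.
Start: joints at [1.053, 0.342, 1.524, -0, 1.275, -0.146], TCP at [190.708, 489.14, 404.741] pointing down, gripper open.
Joint ranges: [-2.53, 2.53], [-0.77, 2.02], [0.04, 2.7], [-1, 4.14], [0.28, 2.66], [-3.11, 3.11]. Speed limits (rad/s): [2.57, 2.57, 3.14, 3.14, 3.14, 3.14].

## Interface

Orientations are given as [roll, pitch, yaw] about the fixed x, y, z axes, in that order (R = Rz(yaw) Ry(pitch) Rx(roll)).
In Python, from plant import * gives the robot as it stands. The module is installed in compiled form; this text tells all that it offers.
- The arm moves only by the shell command python3 -m inch 'ROWS'. ROWS is JSON, a list of rows, each a list of 5 numbers: the shift along the tool's x, y, z in m, then the turn about the tool's z in rad, then the opening, from 0 (shut) to 1 (fully open). In form: [[tx, ty, tz, spin, claw], ...]. A call has 1 to 8 rows; each row is the pose to reach, as a shift and turn from the pose commanded when the call began, along the tool's axes at that moment; what a row does not reach only later rows make up. A row lasts 1/12 s, in which the tool goes at most 41.7 mm and 7.16 degrees, less where a joint would pass 70% of its speed; a pose out of reach is approached as far as the arm can. A call with a gripper value outside its range is refused whole. The fingers move at their own pace and stop on an object; the grip force is fixed at half the most. Time passes only in rows, so rows that repeat a pose let the fingers close. It gives the time, the measured TCP pose, the force, the opening and the grip force at its end, in the units of the state.
- get_obs(): the state, without advancing time (a new reading comes with each control period).
- capture(name): name is "scene" or "side" or "wrist"; returns a dict with "color" (480x640x3 uint8, red, green, blue), "intrinsics" (3x3 intrinsics, pixels), "pose" (4x4, takes a point from camera to world coordinates). Camera axes: x right, y down, z forward; pixel columns grow to the right and rows downward; lengths in mm; the calibration is good to about 2 mm. A picture is of the moment at which its call begins. There is no depth.
- close_job(): hands the job in; it is judged then, once.
Trained networks look in a picture, given as the dict that the camera call returned (one of the last four; its "shot" number tells which), for a name from the list of things; names that differ only in an ending like _2 or _b are one class to them, and where a whole thing is asked for, a point or a joint stands for the part that bears it (a point fixed in the world has none). Each returns a list of dicts, best first, with "conf" (0 to 1); they miss things now and then, are a little off and sometimes report something else, mostly with a low value. They report only what shows in the picture. A call takes as long as a camera call. They do not tell look-alikes from the thing itself.
- look_for(picture, target): "rect" ([centre column, centre row, width, height] in pixels, round what is visible of it).
- trace(picture, target): "pixels" (480x640 bool, what is visible of it) and "rect" ([centre column, centre row, width, height] in pixels, round what is visible of it).
- tip_of(picture, target): "centre" ([column, row] in pixels: a listed point, or the origin of a listed thing).
The state is a dict: "time": time; "joint_positions": joint angles; "dq": joint speeds; "tau": joint torques, N m; "tool_pos": TCP position; "tcp_rot": TCP orientation; "contact_force": force on the tool from outside, world axes, zero at the start; "moment": the same for the moment, N m; "grip_width": finger opening in mm; "finger_force": force on a finger pad.
Only numpy, scipy, OpenCV 4.12 (cv2) and the standard library are available. Lean on these libraries where they do the work, as an engineer would, in place of code of your own. Each camera call takes 0.05 s, during which the arm holds its last target. There are 200 camera calls.

## Working session

There is one attempt and no reset: what is moved stays moved. The work goes in short steps, Python scripts to look and compute and a shell command to move; the robot and the scene stay as the last step left them, time stands still between calls to the robot, and variables do not carry over. Pictures are saved under pics/ and viewed, at most 12 in all, crops included, and the job is handed in when it is done.

```bash
mkdir -p pics
cat > h.py <<'E'
from plant import *
import numpy as np, cv2
def ray(c,uv):
    K=np.array(c["intrinsics"]);T=np.array(c["pose"])
    d=T[:3,:3]@np.linalg.inv(K)@[uv[0],uv[1],1]; return T[:3,3],d/np.linalg.norm(d)
def onz(c,uv,z):
    o,d=ray(c,uv); return o+d*(z-o[2])/d[2]
def tri(rs):
    A=0;b=0
    for o,d in rs:
        P=np.eye(3)-np.outer(d,d);A=A+P;b=b+P@o
    return np.linalg.solve(A,b)
def proj(c,p):
    K=np.array(c["intrinsics"]);T=np.array(c["pose"]);q=K@(T[:3,:3].T@(np.array(p)-T[:3,3]));return q[:2]/q[2]
def save(c,n): cv2.imwrite(f"pics/{n}.png",c["color"][:,:,::-1])
E
python3 - <<'E'
from h import *
np.set_printoptions(precision=1,suppress=True)
cs={n:capture(n) for n in("scene","side")}
for n,c in cs.items(): save(c,n+"0"); print(n,np.array(c["pose"])[:3,3])
for t in "case lid_hinge lid_handle lid_press nest_free socket socket_a oil_can wrench bolt_bin".split():
    for n,c in cs.items():
        print(t,n,[(np.round(r["centre"],1).tolist(),round(r["conf"],2)) for r in tip_of(c,t)][:5])
print(get_obs())
cv2.imwrite("pics/both.png",cv2.resize(np.hstack([cs["scene"]["color"],cs["side"]["color"]])[:,:,::-1],(800,300)))
E
```

```text
scene [1047.8  492.2 1244.6]
side [ -65.9 -681.  1044.4]
case scene [([334.3, 278.0], 0.89)]
case side [([308.1, 233.5], 0.74), ([454.8, 285.4], 0.42)]
lid_hinge scene [([311.2, 276.6], 0.85)]
lid_hinge side [([335.3, 196.5], 0.57)]
lid_handle scene [([365.0, 295.0], 0.2)]
lid_handle side [([325.8, 252.3], 0.54), ([413.8, 426.5], 0.37)]
lid_press scene [([301.2, 260.6], 0.8)]
lid_press side [([348.6, 155.7], 0.76)]
nest_free scene [([364.8, 292.6], 0.73), ([268.6, 198.7], 0.47)]
nest_free side [([289.7, 214.2], 0.64)]
socket scene [([345.4, 216.3], 0.82), ([345.0, 271.9], 0.79), ([267.3, 219.5], 0.7), ([325.8, 252.9], 0.65), ([266.7, 198.5], 0.61)]
socket side [([301.1, 303.6], 0.95), ([390.8, 299.1], 0.86), ([389.7, 332.3], 0.81), ([420.4, 321.3], 0.77), ([352.9, 291.5], 0.6)]
socket_a scene [([345.4, 216.3], 0.82), ([345.0, 271.9], 0.79), ([267.3, 219.5], 0.7), ([325.8, 252.9], 0.65), ([266.7, 198.5], 0.61)]
socket_a side [([301.1, 303.6], 0.95), ([390.8, 299.1], 0.86), ([389.7, 332.3], 0.81), ([420.4, 321.3], 0.77), ([352.9, 291.5], 0.6)]
oil_can scene [([207.6, 236.4], 0.97)]
oil_can side [([452.6, 284.7], 0.59)]
wrench scene [([260.4, 133.3], 0.63)]
wrench side [([414.9, 427.6], 0.95), ([322.7, 253.7], 0.69)]
bolt_bin scene [([453.9, 379.8], 0.72), ([334.8, 276.8], 0.67)]
bolt_bin side [([227.1, 170.1], 0.8), ([335.3, 196.1], 0.69)]
{'time': 1.1, 'joint_positions': array([ 1.1,  0.3,  1.5,  0. ,  1.3, -0.1]), 'dq': array([ 0.,  0.,  0., -0.,  0.,  0.]), 'tau': array([ -0. , -43.1, -24.4,   0.1,   0. ,  -0. ]), 'tool_pos': array([190.7, 489.1, 404.7]), 'tcp_rot': array([ 3.1, -0. ,  2.8]), 'contact_force': array([0.1, 0.1, 0.1]), 'moment': array([-0.,  0.,  0.]), 'finger_force': 0.0, 'grip_width': 91.82265991869325}
```

View pics/scene0.png

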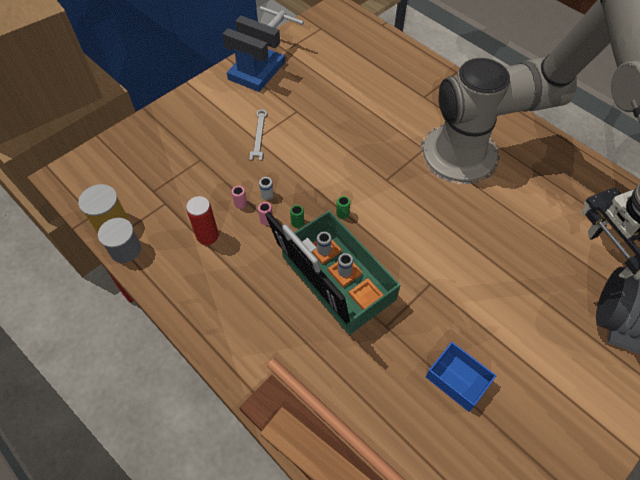

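View pics/side0.png

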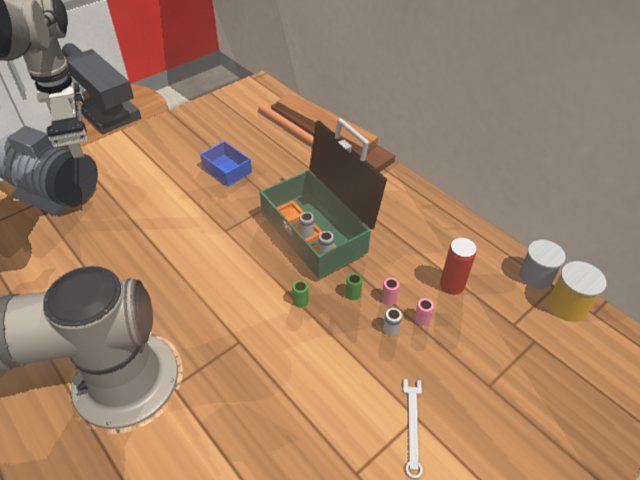

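The scene picture shows the free nest at (365,293) and the loose steel socket at (266,190) between two pink look-alikes at (239,196) and (265,212). In the side picture they are at (290,212) and (392,322).

Run:
```python
from h import *
np.set_printoptions(precision=1,suppress=True)
a=capture("scene");b=capture("side")
def T(t,u,v):
    p=tri([ray(a,u),ray(b,v)]);print(t,p,'res',proj(a,p)-u,proj(b,p)-v)
T('nest',(364.8,292.6),(289.7,214.2))
T('hinge',(311.2,276.6),(335.3,196.5))
T('press',(301.2,260.6),(348.6,155.7))
T('case',(334.3,278.0),(308.1,233.5))
T('handle',(299,247),(351,138))
sc=[r["centre"] for r in tip_of(a,"socket")];sd=[r["centre"] for r in tip_of(b,"socket")]
print(np.array(sc),np.array(sd))
for n,c,l in(("scene",a,sc),("side",b,sd)):
    for u in l: print(n,np.round(u,1),onz(c,u,0),onz(c,u,25))
for n,c,u in(("can",a,(207.6,236.4)),("wr",b,(414.9,427.6)),("bin",b,(227.1,170.1))): print(n,onz(c,u,0))
cv2.imwrite("pics/z.png",np.hstack([cv2.resize(a["color"][180:340,220:420],(400,320)),cv2.resize(b["color"][110:350,250:450],(400,480))[:320]])[:,:,::-1])
z=lambda c,y0,x0:cv2.resize(c["color"][y0:y0+150,x0:x0+200],(800,600),interpolation=cv2.INTER_CUBIC)[:,:,::-1]
cv2.imwrite("pics/za.png",z(a,185,240));cv2.imwrite("pics/zb.png",z(b,115,225))
for t in "lid","nest_free","lid_handle":
  for n,c in(("a",a),("b",b)):
    for r in trace(c,t)[:3]:
        print(t,n,r["conf"],r["rect"],cv2.boxPoints(cv2.minAreaRect(np.argwhere(r["pixels"])[:,::-1].astype(np.float32))).tolist())
```

```text
nest [545.5 133.4  30.1] res [ 0.3 -0. ] [0.3 0. ]
hinge [631.2  44.4 104.8] res [ 2.8 -0. ] [2.6 0.1]
press [663.9  44.2 218.4] res [1.1 0. ] [1. 0.]
case [555.5  54.1  12.7] res [ 4.5 -0.2] [4.4 0.2]
handle [665.2  41.1 271.8] res [1.2 0. ] [1. 0.]
[[322.2 251. ]
 [240.  202.9]
 [268.8 196.3]
 [344.9 270.6]
 [346.  216.6]
 [295.9 219.6]] [[391.4 328.9]
 [301.  303.8]
 [421.  324.7]
 [329.1 252.3]
 [302.5 232.7]
 [389.8 298.4]
 [227.8 168.9]
 [351.1 291.5]]
scene [322.2 251. ] [525.5 -36.1   0. ] [536.  -25.5  25. ]
scene [240.  202.9] [ 579.9 -303.7    0. ] [ 589.3 -287.7   25. ]
scene [268.8 196.3] [ 508.3 -265.6    0. ] [ 519.1 -250.3   25. ]
scene [344.9 270.6] [524.6  45.8   0. ] [535.1  54.8  25. ]
scene [346.  216.6] [403.4 -68.8  -0. ] [416.4 -57.6  25. ]
scene [295.9 219.6] [ 507.4 -156.2    0. ] [ 518.3 -143.1   25. ]
side [391.4 328.9] [ 508.6 -275.5    0. ] [ 494.8 -285.2   25. ]
side [301.  303.8] [398.  -89.9   0. ] [ 386.9 -104.    25. ]
side [421.  324.7] [ 567.7 -311.4    0. ] [ 552.6 -320.3   25. ]
side [329.1 252.3] [553.5 -13.2   0. ] [538.7 -29.2  25. ]
side [30
[... 835 characters left out ...]
 [381.5999755859375, 294.20001220703125], [362.0076904296875, 309.4384765625]]
nest_free b 0.88 [291.8, 212.4, 28.4, 24.4] [[276.5635681152344, 208.29281616210938], [289.6575012207031, 196.50830078125], [305.1712951660156, 213.74588012695312], [292.0773620605469, 225.5303955078125]]
lid_handle a 0.58 [305.5, 268.0, 85.7, 110.3] [[257.2383728027344, 220.40585327148438], [277.0965881347656, 203.3057098388672], [365.0558166503906, 305.4518737792969], [345.1976013183594, 322.552001953125]]
lid_handle b 0.82 [349.2, 174.4, 75.8, 110.4] [[288.536376953125, 150.46229553222656], [331.18890380859375, 106.20021057128906], [413.2269287109375, 185.2550506591797], [370.57440185546875, 229.5171356201172]]
```

View pics/za.png

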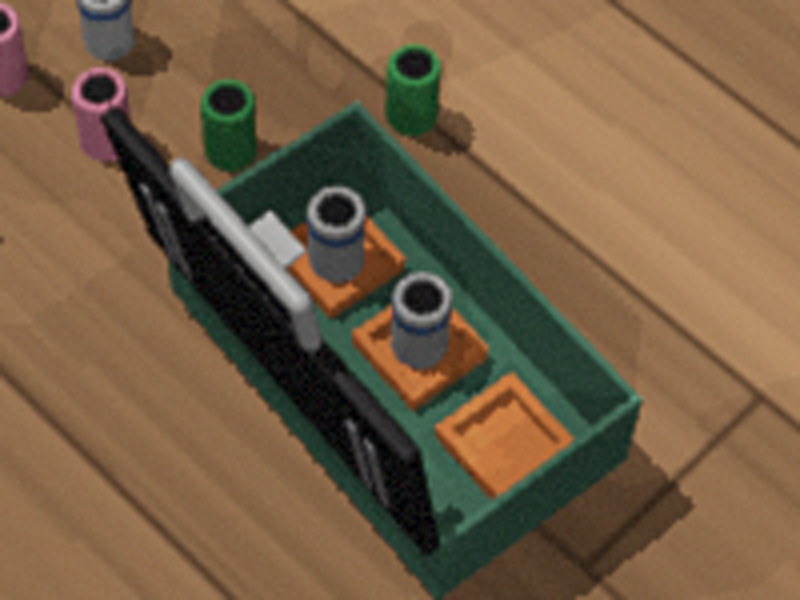

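View pics/zb.png

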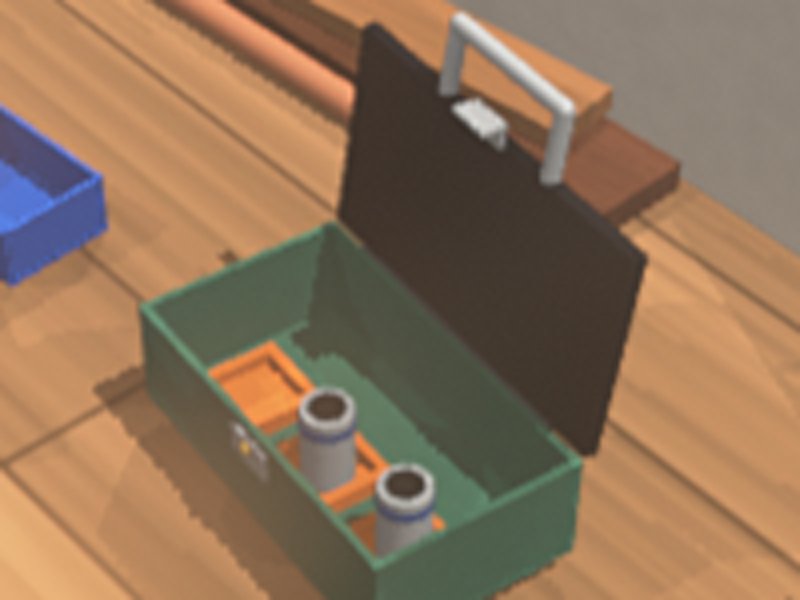

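The crops show the case's rim corners, the handle bar and the free nest at the +y end clearly. I'll fit the case pose and lid angle to these.

```bash
cat > fit.py <<'E'
from h import *
from scipy.optimize import least_squares
np.set_printoptions(precision=2,suppress=True)
def case2w(q,p):
    c,s=np.cos(q[3]),np.sin(q[3]);return np.array([q[0]+c*p[0]-s*p[1],q[1]+s*p[0]+c*p[1],q[2]+p[2]])
def lidpt(q,r,h,y):  # r from hinge, h above underside
    t=q[4];return case2w(q,[75-r*np.cos(t)+h*np.sin(t),y,80+r*np.sin(t)+h*np.cos(t)])
if __name__=="__main__":
    a=capture("scene");b=capture("side")
    A=lambda x,y:(240+x/4,185+y/4);B=lambda x,y:(225+x/4,115+y/4)
    obs=[(a,A(357,104),lambda q:case2w(q,[-75,-134,80])),(a,A(637,400),lambda q:case2w(q,[-75,134,80])),
    (b,B(147,308),lambda q:case2w(q,[-75,134,80])),(b,B(378,567),lambda q:case2w(q,[-75,-134,80])),(b,B(578,460),lambda q:case2w(q,[75,-134,80])),(b,B(332,228),lambda q:case2w(q,[75,134,80])),
    (a,A(504,434),lambda q:case2w(q,[-20,82,20])),(a,(285,228),lambda q:lidpt(q,195,6,-50)),(a,(316.5,263),lambda q:lidpt(q,195,6,50)),
    (b,(340,120),lambda q:lidpt(q,195,6,50)),(b,(367.5,143),lambda q:lidpt(q,195,6,-50))]
    f=lambda q:np.concatenate([proj(c,m(q))-u for c,u,m in obs])
    r=least_squares(f,[555,54,14,0,1.7],x_scale=[10,10,10,.1,.1],loss="soft_l1")
    print(r.x);print(f(r.x).reshape(-1,2))
    np.save("q.npy",r.x)
    for n,y in(("free",82),("mid",0),("end",-82)):print(n,case2w(r.x,[-20,y,6]))
    print("handle",lidpt(r.x,195,6,0))
    # loose socket top/base
    ps=tri([ray(a,(267.8,196.5)),ray(b,(391,330))]);print("socket",ps)
    for c,n,u in((a,"a",(266.3,183.5)),(b,"b",(393,314))):print("socket top",n,onz(c,u,60))
E
python3 fit.py
python3 - <<'E'
from h import *
a=capture("scene");b=capture("side")
z=lambda c,y0,x0:cv2.resize(c["color"][y0:y0+75,x0:x0+100],(400,300),interpolation=cv2.INTER_CUBIC)[:,:,::-1]
cv2.imwrite("pics/zs.png",np.hstack([z(a,160,220),z(b,270,350)]))
E
```

```text
[559.61  55.25  14.19  -0.11   1.72]
[[-0.82 -0.41]
 [ 1.21  0.13]
 [-2.1  -0.47]
 [-0.13  0.45]
 [ 1.31  0.27]
 [ 0.26 -1.98]
 [ 0.05  0.52]
 [-0.12  0.83]
 [-1.76 -0.89]
 [-0.14  1.15]
 [-1.35 -0.11]]
free [548.38 138.9   20.19]
mid [539.72  57.36  20.19]
end [531.06 -24.18  20.19]
handle [668.76  43.66 286.16]
socket [ 508.61 -272.92   -7.57]
socket top a [ 510.97 -265.61   60.  ]
socket top b [ 505.71 -274.53   60.  ]
```

View pics/zs.png

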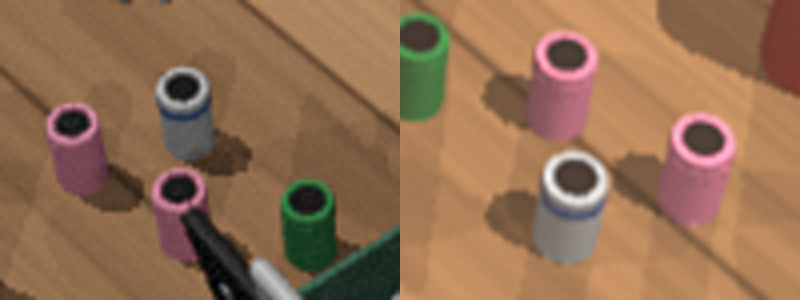

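```bash
cat > go.py <<'E'
# usage: go.py x y z(grasp point, mm) yaw  -> remaining shift in tool axes (m, rad)
import sys
from h import *
from scipy.spatial.transform import Rotation as R
np.set_printoptions(precision=4,suppress=True)
def st():
    s=get_obs();r=R.from_euler("xyz",s["tcp_rot"]);return s,r
def rel(x,y,z,yaw=None):
    s,r=st();d=r.inv().apply(np.array([x,y,z+159])-s["tool_pos"])/1000
    sp=0 if yaw is None else (s["tcp_rot"][2]-yaw+np.pi)%(2*np.pi)-np.pi
    return d,sp
if __name__=="__main__":
    s,r=st();a=list(map(float,sys.argv[1:]))
    print("tcp",s["tool_pos"],s["tcp_rot"],"q",s["joint_positions"],"F",s["contact_force"],"w",s["grip_width"],"t",s["time"])
    d,sp=rel(*a);print("shift",d,"spin",round(sp,3))
E
python3 go.py 508 -270 220 3.24
```

```text
tcp [190.7288 489.1434 404.735 ] [3.1415 0.     2.7697] q [ 1.053   0.342   1.5241 -0.      1.2754 -0.1459] F [-0.4139 -0.465  -0.0668] w 92.05951258678431 t 1.8
shift [-0.5714 -0.592   0.0257] spin -0.47
```

```bash
R='[-0.571,-0.592,0.0257,-0.47,1]'; python3 -m inch '[[-0.571,-0.592,0.0,-0.47,1],[-0.571,-0.592,0.0,-0.47,1],[-0.571,-0.592,0.0,-0.47,1],[-0.571,-0.592,0.0,-0.47,1],[-0.571,-0.592,0.0,-0.47,1],[-0.571,-0.592,0.0,-0.47,1],[-0.571,-0.592,0.0,-0.47,1],[-0.571,-0.592,0.0,-0.47,1]]'; python3 go.py 508 -270 220 3.24
```

```text
time: 2.47
tool_pos: [313.7, 194.3, 405.1]
tcp_rot: [3.141, 0.001, -3.043]
contact_force: [1.7, 1.0, 0.7]
grip_width: 91.6
finger_force: 0.0
tcp [313.7454 194.2625 405.1113] [ 3.1413  0.001  -3.0427] q [ 0.3458  0.0498  1.8989  0.0001  1.1919 -1.3239] F [1.7292 0.9828 0.6927] w 91.61384061426321 t 2.4667
shift [-0.1474 -0.4812  0.0261] spin 0.0
```

```bash
python3 -m inch '[[-0.147,-0.481,0.0,0,1],[-0.147,-0.481,0.0,0,1],[-0.147,-0.481,0.0,0,1],[-0.147,-0.481,0,0,1],[-0.147,-0.481,0.0,0,1],[-0.147,-0.481,0.0,0,1],[-0.147,-0.481,0.0,0,1],[-0.147,-0.481,0.0,0,1]]' | sed -n 2p; python3 go.py 508 -270 220 3.24
```

```text
tool_pos: [442.1, -113.9, 405.0]
tcp [ 442.1462 -113.9248  405.0159] [-3.1415  0.0007 -3.044 ] q [-0.4204  0.2162  1.6998  0.0003  1.2249 -2.0888] F [0.2991 1.0351 0.5424] w 92.02837460371744 t 3.1333
shift [-0.0503 -0.1617  0.0261] spin -0.001
```

```bash
python3 -m inch '[[-0.05,-0.162,0.0,0,1],[-0.05,-0.162,0.0,0,1],[-0.05,-0.162,0.0,0,1],[-0.05,-0.162,0,0,1],[-0.05,-0.162,0.026,0,1],[-0.05,-0.162,0.026,0,1],[-0.05,-0.162,0.026,0,1]]' | sed -n 2p
python3 - <<'E'
from h import *
np.set_printoptions(precision=1,suppress=True)
w=capture("wrist");save(w,"w1");print(np.array(w["pose"]))
for r in tip_of(w,"socket"): print(np.round(r["centre"],1),r["conf"],onz(w,r["centre"],0))
for r in trace(w,"socket"): print(np.round(r["rect"]),r["conf"], w["color"][r["pixels"]].mean(0))
E
```

```text
tool_pos: [507.1, -267.9, 377.4]
[[  -0.1    1.     0.3  432.7]
 [   1.     0.1    0.  -274.9]
 [   0.     0.3   -1.   357.2]
 [   0.     0.     0.     1. ]]
[363.5 273.1] 0.97 [ 563.8 -214.9    0. ]
[567.1 268.5] 0.87 [538.3  -4.9   0. ]
[311.5 214.7] 0.81 [ 507.3 -274.5    0. ]
[436.6 232.4] 0.73 [ 513.2 -147.2    0. ]
[274.3 278.7] 0.67 [ 579.  -306.9    0. ]
[525.1 123.9] 0.55 [402.3 -84.4   0. ]
[114.5  49.9] 0.2 [ 376.8 -460.9    0. ]
[547. 123.  79.  51.] 0.81 [29.9 77.1 41.3]
[370. 286.  43.  58.] 0.8 [145.8  93.5 114.9]
[309. 225.  44.  54.] 0.77 [131.7 131.5 135.3]
[601. 274.  64.  36.] 0.69 [113.7 119.  128.5]
[447. 243.  61.  53.] 0.64 [30.7 92.7 49.3]
[287. 385.  57.  36.] 0.62 [102.3  27.9  23.2]
[271. 296.  47.  58.] 0.58 [149.1  98.9 118.6]
[637. 278.   6.  11.] 0.4 [137.1 121.7 115.3]
```

View pics/w1.png

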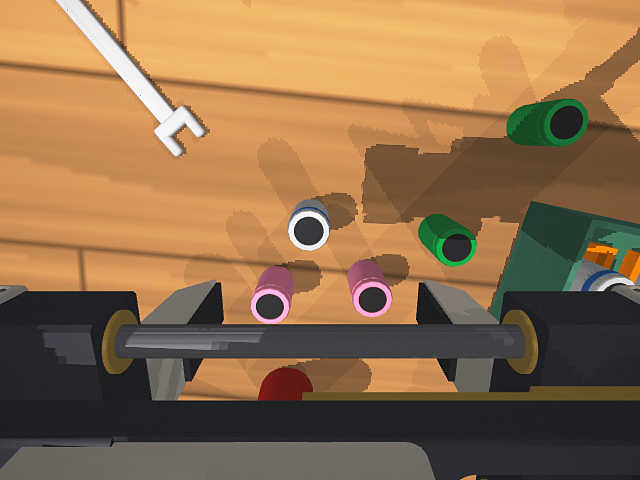

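The wrist view shows the steel socket's top at (309,230), with the pink ones at (271,305) and (372,298), clear of the fingers.

```bash
python3 - <<'E'
from h import *
w=capture("wrist");print(onz(w,(309,230),60))
E
python3 go.py 508 -274 42 3.24
```

```text
[ 510.65457023 -275.61377623   60.        ]
tcp [ 507.5644 -266.9258  380.3081] [-3.1405  0.0015 -3.042 ] q [-0.6178  0.4496  1.4263  0.0002  1.2638 -2.2882] F [ 0.2321 -0.3497 -0.2875] w 91.91544457105498 t 3.9167
shift [ 0.0005 -0.0069  0.1793] spin 0.001
```

```bash
python3 -m inch '[[-0.001,-0.008,0.04,0,1],[-0.001,-0.008,0.08,0,1],[-0.001,-0.008,0.12,0,1],[-0.001,-0.008,0.15,0,1],[-0.001,-0.008,0.17,0,1],[-0.001,-0.008,0.179,0,1],[-0.001,-0.008,0.179,0,1]]'; python3 -m inch '[[0,0,0,0,0.3],[0,0,0,0,0.2],[0,0,0,0,0.2],[0,0,0,0,0.2],[0,0,0,0,0.2],[0,0,0,0,0.2],[0,0,0,0,0.2],[0,0,0,0,0.2]]'; python3 go.py 509 -275 42
```

```text
time: 4.5
tool_pos: [509.2, -275.0, 198.9]
tcp_rot: [3.14, -0.002, -3.042]
contact_force: [0.3, 0.4, 0.4]
grip_width: 92.3
finger_force: 0.0
time: 5.17
tool_pos: [509.3, -275.8, 199.9]
tcp_rot: [-3.142, 0.0, -3.043]
contact_force: [0.0, 0.5, 0.3]
grip_width: 43.3
finger_force: 0.0
tcp [ 509.3333 -275.836   199.9246] [-3.1416  0.0002 -3.0435] q [-0.6287  0.6686  1.6023  0.0002  0.8706 -2.2977] F [0.0324 0.4868 0.2894] w 43.34196711228627 t 5.1667
shift [ 0.0002  0.0009 -0.0011] spin 0
```

Still closing; then lift.

```bash
python3 -m inch '[[0,0,0,0,0.2],[0,0,0,0,0.2],[0,0,0,0,0.2],[0,0,0,0,0.2],[0,0,0,0,0.2]]'; python3 -m inch '[[0,0,-0.01,0,0.2],[0,0,-0.03,0,0.2],[0,0,-0.06,0,0.2],[0,0,-0.1,0,0.2],[0,0,-0.14,0,0.2],[0,0,-0.17,0,0.2],[0,0,-0.17,0,0.2]]';python3 go.py 440 60 210 3.555
```

```text
time: 5.58
tool_pos: [509.3, -275.9, 199.8]
tcp_rot: [3.142, 0.0, -3.043]
contact_force: [-1.1, -0.8, 0.3]
grip_width: 34.8
finger_force: 30.0
time: 6.17
tool_pos: [510.0, -276.2, 377.6]
tcp_rot: [-3.133, 0.01, -3.043]
contact_force: [1.2, -0.8, -1.2]
grip_width: 34.3
finger_force: 30.0
tcp [ 510.0424 -276.1869  377.5937] [-3.1333  0.0095 -3.0431] q [-0.6284  0.461   1.4155  0.0002  1.2525 -2.2977] F [ 1.2445 -0.8157 -1.2287] w 34.34309624321777 t 6.1667
shift [0.0367 0.3415 0.0054] spin -0.315
```

```bash
python3 -m inch '[[0.0045,0.0425,0,-0.04,0.2],[0.009,0.085,0,-0.08,0.2],[0.0135,0.1275,0,-0.12,0.2],[0.018,0.17,0,-0.16,0.2],[0.0225,0.2125,0,-0.2,0.2],[0.027,0.255,0,-0.24,0.2],[0.0315,0.2975,0,-0.28,0.2],[0.036,0.34,0,-0.315,0.2]]';python3 -m inch '[[0,0,0,0,0.2],[0,0,0,0,0.2],[0,0,0,0,0.2]]'|sed -n 2p;python3 - <<'E'
from h import *
np.set_printoptions(precision=1,suppress=True)
w=capture("wrist");save(w,"w2")
for t in("nest_free","socket"):
  for r in tip_of(w,t): print(t,np.round(r["centre"],1),r["conf"],onz(w,r["centre"],20))
E
python3 go.py 548 137 180 3.555
```

```text
time: 6.83
tool_pos: [440.6, 52.4, 369.6]
tcp_rot: [3.141, -0.001, -2.727]
contact_force: [0.8, -0.1, -2.3]
grip_width: 34.4
finger_force: 30.0
tool_pos: [441.7, 50.8, 369.7]
nest_free [352.2 350. ] 0.79 [552.8 136.2  20. ]
socket [317.3 282.3] 0.98 [498.9  73.6  20. ]
socket [ 21.4 220. ] 0.87 [ 552.2 -200.8   20. ]
socket [208.2 274.6] 0.75 [533.9 -25.7  20. ]
socket [101.1 200.7] 0.66 [ 505. -138.   20.]
socket [202.6 116.9] 0.58 [399.3 -76.9  20. ]
tcp [442.1654  49.4622 369.693 ] [-3.1416 -0.0003 -2.7306] q [-0.0611  0.2313  1.786  -0.0002  1.1245 -2.0429] F [-0.1629 -0.2318 -2.9844] w 34.34813326771682 t 7.2333
shift [-0.132   0.038   0.0307] spin -0.002
```

View pics/w2.png

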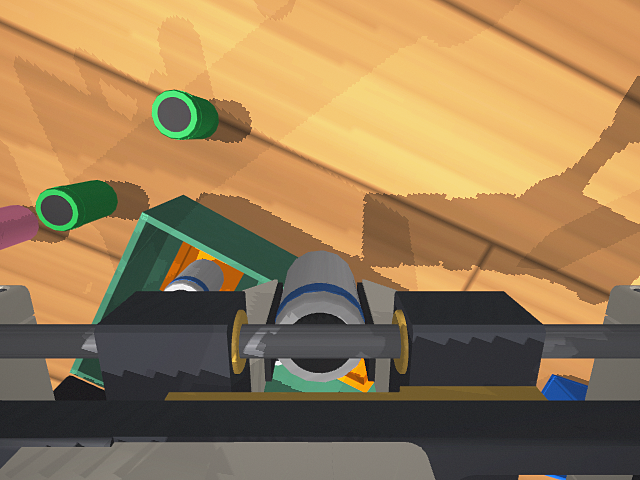

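The held socket hides the nest here (at about (350,370)); I'll step sideways for a clear look.

```bash
python3 go.py 520 235 210 3.555
```

```text
tcp [442.1654  49.4622 369.693 ] [-3.1416 -0.0003 -2.7306] q [-0.0611  0.2313  1.786  -0.0002  1.1245 -2.0429] F [-0.1629 -0.2318 -2.9844] w 34.34813326771682 t 7.2333
shift [-0.1455  0.139   0.0007] spin -0.002
```

```bash
python3 -m inch '[[-0.025,0.023,0,0,0.2],[-0.05,0.046,0,0,0.2],[-0.075,0.07,0,0,0.2],[-0.1,0.093,0,0,0.2],[-0.125,0.116,0,0,0.2],[-0.1455,0.139,0,0,0.2],[-0.1455,0.139,0,0,0.2],[-0.1455,0.139,0,0,0.2]]'|sed -n 2p;python3 - <<'E'
from h import *
np.set_printoptions(precision=1,suppress=True)
w=capture("wrist");save(w,"w3")
for t,z in(("nest_free",20.2),("socket",24),("case",14)):
  for r in tip_of(w,t): print(t,np.round(r["centre"],1),r["conf"],onz(w,r["centre"],z))
q=np.load("q.npy")
from fit import case2w
im=w["color"][:,:,::-1].copy()
for p in([-20,82,20],[-43,59,20],[-43,105,20],[3,105,20],[3,59,20],[-75,134,80],[-75,-134,80],[75,134,80],[-20,0,70],[-20,-82,70]):
    u=proj(w,case2w(q,p));print(p,u);cv2.circle(im,tuple(int(v) for v in u),3,(255,0,255),1)
cv2.imwrite("pics/w3o.png",im)
E
python3 go.py 548 137 180 3.555
```

```text
tool_pos: [520.1, 236.3, 368.9]
nest_free [202.1 206.1] 0.57 [550.4 133.2  20.2]
socket [317.2 280.6] 0.85 [573.5 257.5  24. ]
socket [114.  159.1] 0.75 [540.7  50.9  24. ]
socket [ 21.6 110.1] 0.74 [532.6 -30.4  24. ]
[-20, 82, 20] [204.07 209.51]
[-43, 59, 20] [190.77 173.07]
[-43, 105, 20] [239.45 199.78]
[3, 105, 20] [216.66 244.02]
[3, 59, 20] [169.21 219.09]
[-75, 134, 80] [279.   195.09]
[-75, -134, 80] [-116.87  -26.59]
[75, 134, 80] [190.49 357.96]
[-20, 0, 70] [ 77.5  166.57]
[-20, -82, 70] [-38.13 105.61]
tcp [519.4487 234.8352 369.805 ] [-3.1415 -0.0005 -2.7305] q [ 0.2902  0.4529  1.4513 -0.0002  1.2379 -1.6916] F [ 0.3529 -0.3763 -1.748 ] w 34.698855249624565 t 8.1
shift [ 0.0129 -0.1011  0.0308] spin -0.002
```

View pics/w3o.png

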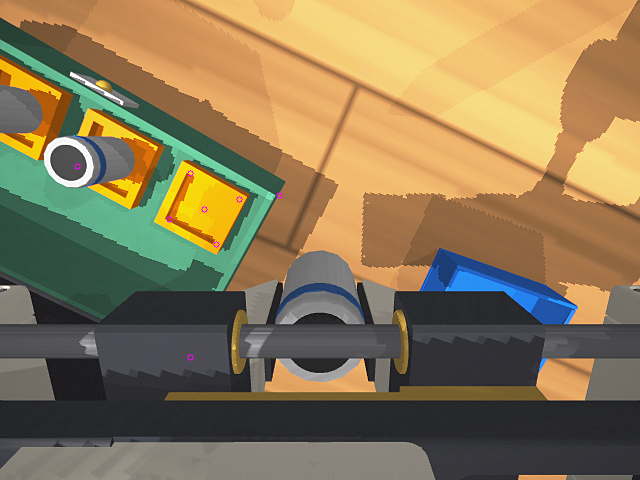

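Fit marks land on the tray (centre seen at about (205,207) vs predicted (204,209)); good agreement. I'll compute the fine offset including the held socket.

```bash
python3 - <<'E'
from h import *
w=capture("wrist")
print("nest",onz(w,(205.5,207),34.2)); print("held base",onz(w,(317.2,280.6),170)); print("held top",onz(w,(319,350),230))
print(proj(w,[519.5,234.8,170]),proj(w,[519.5,234.8,230]))
E
python3 go.py 549 137.5 145 3.555
```

```text
nest [545.44702357 137.5996632   34.2       ]
held base [518.56415439 233.22714798 170.        ]
held top [521.08532793 235.48760658 230.        ]
[319.2278107  283.22450826] [319.00826697 345.89706336]
tcp [519.4173 234.9393 369.9615] [-3.1415 -0.0002 -2.7304] q [ 0.2904  0.4528  1.4511 -0.0001  1.2379 -1.6916] F [-0.8498  0.1687 -1.4214] w 34.50791057886772 t 8.15
shift [ 0.0118 -0.1011  0.066 ] spin -0.002
```

```bash
python3 -m inch '[[0.003,-0.03,0,0,0.2],[0.007,-0.06,0,0,0.2],[0.01,-0.09,0,0,0.2],[0.013,-0.1,0,0,0.2],[0.0135,-0.1,0,0,0.2],[0.0135,-0.1,0,0,0.2],[0.0135,-0.1,0,0,0.2],[0.0135,-0.1,0,0,0.2]]'|sed -n 2p;python3 go.py 547 138 85 3.555
```

```text
tool_pos: [546.7, 140.2, 370.0]
tcp [546.7386 140.1738 370.    ] [ 3.1412  0.0002 -2.7275] q [ 0.1151  0.4425  1.4678  0.0005  1.2312 -1.87  ] F [ 0.2619  0.1821 -3.3595] w 34.57582975422434 t 8.8167
shift [ 0.0007 -0.0021  0.126 ] spin 0.001
```

```bash
python3 -m inch '[[0.001,-0.001,0.02,0,0.2],[0.001,-0.001,0.05,0,0.2],[0.001,-0.001,0.075,0,0.2],[0.001,-0.001,0.1,0,0.2],[0.001,-0.001,0.115,0,0.2],[0.001,-0.001,0.125,0,0.2],[0.001,-0.001,0.126,0,0.2],[0.001,-0.001,0.126,0,0.2]]';python3 go.py 547 138 65 3.555
```

```text
time: 9.48
tool_pos: [546.6, 138.6, 243.9]
tcp_rot: [3.141, -0.0, -2.728]
contact_force: [-0.6, -0.8, -2.5]
grip_width: 34.3
finger_force: 30.0
tcp [546.645  138.6129 243.924 ] [ 3.1414 -0.0001 -2.7275] q [ 0.1124  0.5845  1.6158  0.0001  0.9415 -1.8725] F [-0.5855 -0.8329 -2.5352] w 34.29629510881754 t 9.4833
shift [-0.0001 -0.0007  0.0199] spin 0.001
```

```bash
python3 -m inch '[[0,-0.0005,0.003,0,0.2],[0,-0.0005,0.006,0,0.2],[0,-0.0005,0.009,0,0.2],[0,-0.0005,0.012,0,0.2],[0,-0.0005,0.014,0,0.2],[0,-0.0005,0.016,0,0.2],[0,-0.0005,0.016,0,0.2]]';python3 -m inch '[[0,0,0.001,0,0.2],[0,0,0.002,0,0.2],[0,0,0.002,0,0.2]]'; python3 go.py 547 138 65 3.555
```

```text
time: 10.07
tool_pos: [546.8, 137.5, 228.5]
tcp_rot: [-3.142, 0.0, -2.728]
contact_force: [-2.0, -0.9, 2.6]
grip_width: 34.9
finger_force: 30.0
time: 10.32
tool_pos: [546.8, 137.6, 228.4]
tcp_rot: [-3.141, 0.001, -2.728]
contact_force: [-7.0, -1.9, 19.5]
grip_width: 34.8
finger_force: 30.0
tcp [546.7606 137.5672 228.4004] [-3.1411  0.0014 -2.7283] q [ 0.1106  0.6056  1.6294 -0.0001  0.9052 -1.8735] F [-6.959  -1.9026 19.4617] w 34.832590983695965 t 10.3167
shift [-0.0004  0.0003  0.0044] spin -0.0
```

```bash
python3 -m inch '[[0,0,-0.002,0,0.2],[0,0,-0.002,0,0.2]]'|sed -n 4p
python3 - <<'E'
from h import *
w=capture("wrist");s=capture("side")
z=lambda c,y0,x0:cv2.resize(c["color"][y0:y0+75,x0:x0+100],(400,300),interpolation=cv2.INTER_CUBIC)[:,:,::-1]
cv2.imwrite("pics/p4.png",np.hstack([cv2.resize(w["color"][:,:,::-1],(400,300)),z(s,185,260)]))
E
```

```text
contact_force: [0.8, 0.1, 4.1]
```

View pics/p4.png

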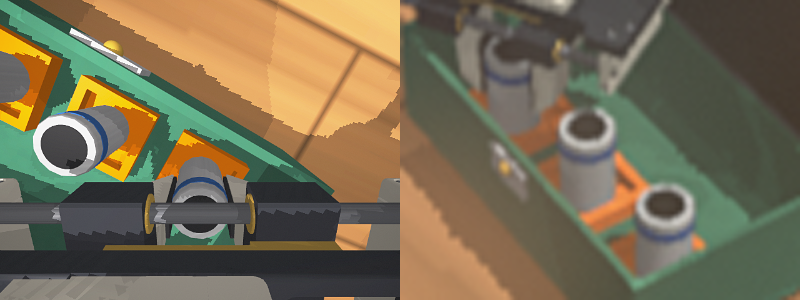

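The side crop shows the three sockets' tops evenly spaced at the same height, so it is on the nest floor. Release.

```bash
python3 -m inch '[[0,0,0,0,0.5],[0,0,0,0,0.5],[0,0,0,0,0.5],[0,0,0,0,0.5],[0,0,0,0,0.5]]'; python3 -m inch '[[0,0,-0.02,0,0.5],[0,0,-0.05,0,0.5],[0,0,-0.09,0,0.5],[0,0,-0.13,0,0.5],[0,0,-0.17,0,0.5],[0,0,-0.2,0,0.5],[0,0,-0.2,0,0.5]]';python3 go.py 540 60 330 1.46
python3 - <<'E'
from h import *
a=capture("scene");s=capture("side")
for t in("socket","lid_hinge","lid_handle","case"):
  for c in(a,s):
    print(t,[(np.round(r["centre"],1).tolist(),round(r["conf"],2)) for r in tip_of(c,t)])
z=lambda c,y0,x0:cv2.resize(c["color"][y0:y0+150,x0:x0+200],(400,300),interpolation=cv2.INTER_CUBIC)[:,:,::-1]
cv2.imwrite("pics/p5.png",np.hstack([z(a,200,240),z(s,100,240)]))
E
```

```text
time: 11.0
tool_pos: [546.8, 137.6, 227.6]
tcp_rot: [3.141, -0.0, -2.728]
contact_force: [-0.2, 0.8, -0.3]
grip_width: 45.7
finger_force: 0.0
time: 11.58
tool_pos: [547.3, 137.7, 435.1]
tcp_rot: [-3.138, 0.012, -2.728]
contact_force: [0.8, -0.3, -0.3]
grip_width: 45.8
finger_force: 0.0
tcp [547.3425 137.6701 435.0707] [-3.1378  0.0121 -2.7282] q [ 0.1106  0.391   1.3654  0.      1.3725 -1.8735] F [ 0.8158 -0.3456 -0.2585] w 45.81254648509375 t 11.5833
shift [ 0.0373 -0.0684 -0.0541] spin 2.095
socket [([264.9, 219.1], 0.73), ([366.9, 297.2], 0.72), ([344.9, 272.1], 0.66), ([239.9, 203.7], 0.65), ([298.3, 221.4], 0.53), ([322.2, 251.4], 0.51), ([455.5, 380.3], 0.47)]
socket [([387.9, 300.4], 0.93), ([351.6, 293.6], 0.85), ([287.0, 216.4], 0.7), ([419.6, 321.1], 0.68), ([299.2, 302.0], 0.66), ([325.9, 255.7], 0.65), ([304.3, 232.1], 0.64)]
lid_hinge [([312.3, 278.1], 0.85)]
lid_hinge [([336.3, 195.8], 0.98), ([411.6, 424.7], 0.38)]
lid_handle [([295.9, 246.1], 0.86)]
lid_handle [([353.1, 130.8], 0.78)]
case [([336.7, 277.2], 0.78), ([207.2, 236.9], 0.64)]
case [([311.6, 232.6], 0.72)]
```

View pics/p5.png

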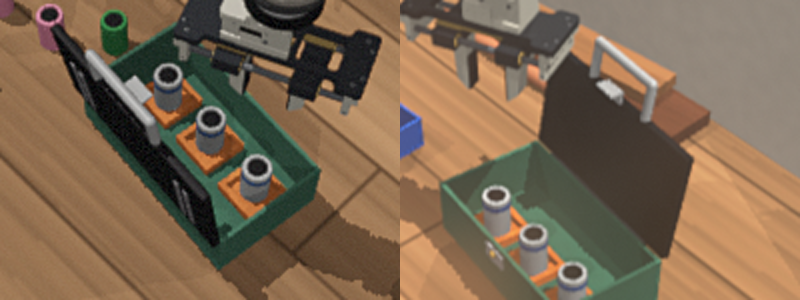

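The socket stands in the free nest. Now spin and rise towards the handle.

```bash
python3 -m inch '[[0,0,-0.04,0.12,0.5],[0,0,-0.08,0.24,0.5],[0,0,-0.084,0.36,0.5],[0,0,-0.084,0.48,0.5],[0,0,-0.084,0.6,0.5],[0,0,-0.084,0.72,0.5],[0,0,-0.084,0.84,0.5],[0,0,-0.084,0.96,0.5]]'|sed -n 2,3p; python3 -m inch '[[0,0,0,0.12,0.5],[0,0,0,0.24,0.5],[0,0,0,0.36,0.5],[0,0,0,0.48,0.5],[0,0,0,0.6,0.5],[0,0,0,0.72,0.5],[0,0,0,0.84,0.5],[0,0,0,0.96,0.5]]' |sed -n 2,3p; python3 go.py 668 -15 360 1.46
python3 - <<'E'
from fit import *
a=capture("scene");b=capture("side")
A=lambda x,y:(240+x/4,185+y/4);B=lambda x,y:(225+x/4,115+y/4)
obs=[(a,A(357,104),lambda q:case2w(q,[-75,-134,80])),(a,A(637,400),lambda q:case2w(q,[-75,134,80])),
(b,B(147,308),lambda q:case2w(q,[-75,134,80])),(b,B(378,567),lambda q:case2w(q,[-75,-134,80])),(b,B(578,460),lambda q:case2w(q,[75,-134,80])),
(a,(285,228),lambda q:lidpt(q,195,6,-50)),(a,(316.5,263),lambda q:lidpt(q,195,6,50)),(b,(340,120),lambda q:lidpt(q,195,6,50)),(b,(367.5,143),lambda q:lidpt(q,195,6,-50))]
# offsets of each camera (px) free, nest and height anchored to the robot
def f(v):
    q=v[:5];e=[proj(c,m(q))-u+(v[5:7] if c is a else v[7:9]) for c,u,m in obs]
    n=case2w(q,[-20,82,0]);return np.concatenate(e+[(n[:2]-[547,137.7])/1.5,[(q[2]-18.2)/1],v[5:]/2])
r=least_squares(f,[555,54,14,-.1,1.7,0,0,0,0],x_scale=[10,10,10,.1,.1,1,1,1,1])
print(r.x);np.save("q.npy",r.x[:5]);print("handle",lidpt(r.x,195,6,0),"hinge",lidpt(r.x,0,0,0))
E
```

```text
tool_pos: [546.9, 137.5, 511.4]
tcp_rot: [-3.141, -0.001, 2.589]
tool_pos: [546.9, 137.6, 511.4]
tcp_rot: [-3.141, -0.0, 1.629]
tcp [546.8966 137.5699 511.4358] [-3.1409 -0.      1.6289] q [0.1105 0.3615 1.205  0.0001 1.5757 0.0524] F [-0.1742  0.2679  0.6045] w 45.88248327226721 t 13.4167
shift [-0.1593  0.112  -0.0076] spin 0.169
[558.25  54.42  17.91  -0.11   1.72   0.06   1.58   0.7    0.4 ]
handle [666.72  42.57 289.99] hinge [632.81  46.28  97.91]
```

```bash
python3 -m inch '[[-0.03,0.022,-0.008,0.1,0.5],[-0.06,0.044,-0.008,0.169,0.5],[-0.09,0.066,-0.008,0.169,0.5],[-0.12,0.088,-0.008,0.169,0.5],[-0.15,0.105,-0.008,0.169,0.5],[-0.159,0.112,-0.008,0.169,0.5],[-0.159,0.112,-0.008,0.169,0.5],[-0.159,0.112,-0.008,0.169,0.5]]'|sed -n 2,3p
python3 - <<'E'
from fit import *
w=capture("wrist");q=np.load("q.npy");im=w["color"][:,:,::-1].copy()
print(np.array(w["pose"]))
for y in(-50,0,50):
    u=proj(w,lidpt(q,195,6,y));print(y,u);cv2.circle(im,tuple(int(v) for v in u),5,(255,0,255),2)
for r in tip_of(w,"lid_handle"):print(np.round(r["centre"]),r["conf"],onz(w,r["centre"],290))
cv2.imwrite("pics/w6.png",im)
E
python3 go.py 667 43 289 1.46
```

```text
tool_pos: [669.0, -14.4, 518.8]
tcp_rot: [-3.14, -0.001, 1.468]
[[  0.99  -0.1   -0.03 676.6 ]
 [ -0.1   -0.96  -0.27  59.94]
 [ -0.     0.28  -0.96 498.48]
 [  0.     0.     0.     1.  ]]
-50 [305.67 254.97]
0 [305.26 170.28]
50 [304.79  73.38]
[304. 174.] 0.85 [665.73  40.71 290.  ]
tcp [668.2921 -12.9288 520.0269] [-3.1414 -0.0005  1.4685] q [-0.134   0.5909  0.814   0.0005  1.7369 -0.0316] F [-0.9147 -0.1175 -0.7419] w 46.12811107144918 t 14.2833
shift [ 0.0555 -0.007   0.0721] spin 0.009
```

View pics/w6.png

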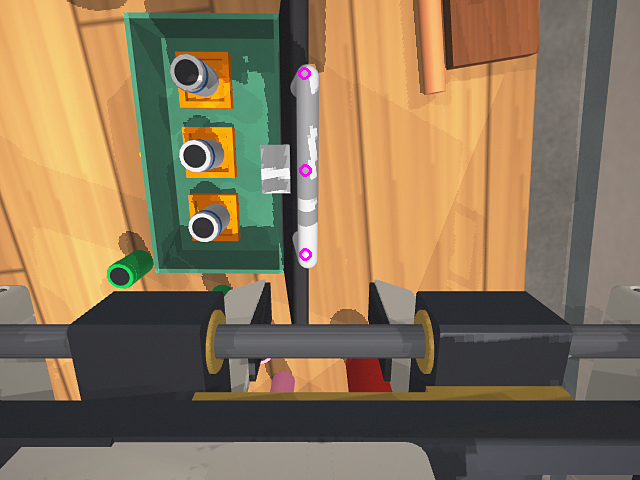

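The view shows the bar running (308,70)–(308,260), about 1–2 mm from the fit. Descend over it.

```bash
python3 -m inch '[[0.03,-0.003,0,0,0.5],[0.0555,-0.0057,0,0.009,0.5],[0.0555,-0.0057,0.015,0.009,0.5],[0.0555,-0.0057,0.03,0.009,0.5],[0.0555,-0.0057,0.045,0.009,0.5],[0.0555,-0.0057,0.06,0.009,0.5],[0.0555,-0.0057,0.069,0.009,0.5],[0.0555,-0.0057,0.069,0.009,0.5]]'; python3 go.py 668 43 289 1.46
```

```text
time: 14.95
tool_pos: [668.2, 43.1, 449.2]
tcp_rot: [-3.138, -0.0, 1.459]
contact_force: [0.6, 0.1, -0.0]
grip_width: 46.0
finger_force: 0.0
tcp [668.1648  43.0732 449.1849] [-3.1381 -0.      1.4591] q [-0.05    0.6019  0.9804  0.0002  1.5628  0.0616] F [ 0.5906  0.1255 -0.0406] w 45.954377582665465 t 14.95
shift [-0.0001 -0.0002  0.0012] spin -0.001
```

Settle, lower 1 mm, close on the bar.

```bash
python3 -m inch '[[0,0,0.001,0,0.2],[0,0,0.001,0,0.15],[0,0,0.001,0,0.1],[0,0,0.001,0,0.05],[0,0,0.001,0,0.05],[0,0,0.001,0,0.05],[0,0,0.001,0,0.05],[0,0,0.001,0,0.05]]'; python3 -m inch '[[0,0,0,0,0.05],[0,0,0,0,0.05],[0,0,0,0,0.05]]';python3 - <<'E'
from fit import *
q=np.load("q.npy");s=get_obs();p=s["tool_pos"]-[0,0,159];print(p,s["tcp_rot"])
# refine: position of bar along case x, given hinge; angle from bar x/z
h=lidpt(q,0,0,0);c,sn=np.cos(q[3]),np.sin(q[3])
dx=(p-h)[0]*c+(p-h)[1]*sn;print("dx,dz",dx,p[2]-h[2])
R=np.hypot(195,6);ph=np.arctan2(6,195)
# bar: dx=-R cos(t+ph), dz=R sin(t+ph)
t0=np.arccos(-dx/R)-ph;print("t0",t0,"dz model",R*np.sin(t0+ph))
for t in np.arange(t0,-0.01,-0.1):
    X=-R*np.cos(t+ph)+R*np.cos(t0+ph);Z=R*np.sin(t+ph)-R*np.sin(t0+ph)
    print(f"{t:.2f} ty {X/1000:.4f} tz {-Z/1000:.4f}")
E
```

```text
time: 15.62
tool_pos: [668.9, 41.8, 450.3]
tcp_rot: [3.141, -0.0, 1.457]
contact_force: [1.0, -0.9, 1.7]
grip_width: 10.7
finger_force: 30.0
time: 15.87
tool_pos: [668.9, 41.8, 450.3]
tcp_rot: [3.141, -0.0, 1.457]
contact_force: [1.0, -0.4, 2.6]
grip_width: 10.6
finger_force: 30.0
[668.92  41.76 291.25] [ 3.14 -0.    1.46]
dx,dz 36.39018423639544 193.34386748054064
t0 1.7276637840657108 dz model 191.66834504226617
1.73 ty 0.0000 tz -0.0000
1.63 ty -0.0193 tz -0.0027
1.53 ty -0.0388 tz -0.0034
1.43 ty -0.0583 tz -0.0022
1.33 ty -0.0775 tz 0.0010
1.23 ty -0.0963 tz 0.0060
1.13 ty -0.1146 tz 0.0129
1.03 ty -0.1320 tz 0.0216
0.93 ty -0.1485 tz 0.0320
0.83 ty -0.1639 tz 0.0440
0.73 ty -0.1780 tz 0.0575
0.63 ty -0.1907 tz 0.0723
0.53 ty -0.2018 tz 0.0883
0.43 ty -0.2113 tz 0.1053
0.33 ty -0.2191 tz 0.1232
0.23 ty -0.2250 tz 0.1418
0.13 ty -0.2290 tz 0.1609
0.03 ty -0.2311 tz 0.1803
```

```bash
python3 -m inch '[[0,-0.0095,-0.0015,0,0.05],[0,-0.0193,-0.0027,0,0.05],[0,-0.029,-0.0032,0,0.05],[0,-0.0388,-0.0034,0,0.05],[0,-0.0485,-0.003,0,0.05],[0,-0.0583,-0.0022,0,0.05],[0,-0.068,-0.0008,0,0.05],[0,-0.0775,0.001,0,0.05]]'
python3 - <<'E'
from fit import *
s=get_obs();p=s["tool_pos"]-[0,0,159];h=np.array([632.8,46.3,97.9]);print((p-h),s["contact_force"])
E
```

```text
time: 16.53
tool_pos: [591.6, 50.7, 449.2]
tcp_rot: [3.14, -0.0, 1.457]
contact_force: [0.2, -0.0, 3.9]
grip_width: 10.9
finger_force: 30.0
[-41.17   4.39 192.29] [ 0.21 -0.02  3.91]
```

```bash
python3 -m inch '[[0,-0.0095,0.0023,0,0.05],[0,-0.0188,0.005,0,0.05],[0,-0.028,0.0083,0,0.05],[0,-0.0371,0.0119,0,0.05],[0,-0.0459,0.016,0,0.05],[0,-0.0545,0.0206,0,0.05],[0,-0.0629,0.0256,0,0.05],[0,-0.071,0.031,0,0.05]]'|sed -n '2,6p'
```

```text
tool_pos: [521.1, 58.9, 417.7]
tcp_rot: [3.141, -0.001, 1.457]
contact_force: [0.7, 1.4, 0.9]
grip_width: 10.7
finger_force: 30.0
```

```bash
python3 -m inch '[[0,-0.0078,0.0058,0,0.05],[0,-0.0154,0.012,0,0.05],[0,-0.0226,0.0186,0,0.05],[0,-0.0295,0.0255,0,0.05],[0,-0.036,0.0327,0,0.05],[0,-0.0422,0.0403,0,0.05],[0,-0.0479,0.0481,0,0.05],[0,-0.0533,0.0563,0,0.05]]'|sed -n '2,6p'
```

```text
tool_pos: [468.2, 65.0, 361.3]
tcp_rot: [3.141, -0.001, 1.457]
contact_force: [1.4, 2.5, -0.1]
grip_width: 11.2
finger_force: 30.0
```

```bash
python3 -m inch '[[0,-0.005,0.0084,0,0.05],[0,-0.0095,0.017,0,0.05],[0,-0.0136,0.0259,0,0.05],[0,-0.0173,0.0349,0,0.05],[0,-0.0204,0.0441,0,0.05],[0,-0.0232,0.0535,0,0.05],[0,-0.0254,0.063,0,0.05],[0,-0.0272,0.0726,0,0.05]]'
python3 - <<'E'
from fit import *
s=get_obs();p=s["tool_pos"]-[0,0,159];h=np.array([632.8,46.3,97.9]);d=p-h;print(d,np.arctan2(d[2],np.hypot(d[0],d[1]))-.031,s["contact_force"])
E
```

```text
time: 18.53
tool_pos: [441.5, 68.1, 288.7]
tcp_rot: [3.14, -0.001, 1.457]
contact_force: [3.3, 1.0, 0.1]
grip_width: 11.0
finger_force: 30.0
[-191.31   21.82   31.75] 0.13244858935671827 [3.31 1.04 0.13]
```

```bash
python3 -m inch '[[0,-0.0004,0.0025,0,0.05],[0,-0.0007,0.005,0,0.05],[0,-0.001,0.0075,0,0.05],[0,-0.0013,0.01,0,0.05],[0,-0.0015,0.0125,0,0.05],[0,-0.0017,0.015,0,0.05],[0,-0.0019,0.0165,0,0.05],[0,-0.002,0.018,0,0.05]]'|sed -n '1,6p'
```

```text
time: 19.2
tool_pos: [439.7, 68.3, 271.7]
tcp_rot: [3.14, -0.001, 1.457]
contact_force: [1.3, 3.6, 6.8]
grip_width: 10.7
finger_force: 30.0
```

```bash
python3 -m inch '[[0,0,0.001,0,0.05],[0,0,0.002,0,0.05],[0,0,0.003,0,0.05],[0,0,0.003,0,0.05]]'|sed -n '1,6p'
```

```text
time: 19.53
tool_pos: [439.7, 68.3, 268.0]
tcp_rot: [3.14, -0.001, 1.457]
contact_force: [4.6, 5.0, -2.4]
grip_width: 10.6
finger_force: 30.0
```

```bash
python3 -m inch '[[0,0,0.0007,0,0.05],[0,0,0.0014,0,0.05],[0,0,0.002,0,0.05],[0,0,0.0027,0,0.05],[0,0,0.0034,0,0.05],[0,0,0.004,0,0.05],[0,0,0.004,0,0.05]]'|sed -n '1,6p'
```

```text
time: 20.12
tool_pos: [439.5, 68.3, 266.1]
tcp_rot: [3.139, -0.001, 1.457]
contact_force: [-4.4, 4.4, 25.4]
grip_width: 11.0
finger_force: 30.0
```

```bash
python3 -m inch '[[0,0,-0.004,0,0.05],[0,0,-0.004,0,0.15],[0,0,-0.004,0,0.3],[0,0,-0.004,0,0.3],[0,0,-0.004,0,0.3],[0,0,-0.004,0,0.3]]'|sed -n '1,6p';python3 -m inch '[[0,0,-0.02,0,0.3],[0,0,-0.05,0,0.3],[0,0,-0.09,0,0.3],[0,0,-0.13,0,0.3],[0,0,-0.17,0,0.3],[0,0,-0.2,0,0.3],[0,0,-0.2,0,0.3]]'|sed -n '1,6p'
python3 - <<'E'
from fit import *
q=np.load("q.npy")
s=capture("side");w=capture("wrist")
for t in(0,.04):
    qq=q.copy();qq[4]=t;print(t,[proj(w,lidpt(qq,195,6,y)) for y in(-50,50)],[proj(s,lidpt(qq,195,6,y)) for y in(-50,50)])
z=lambda c,y0,x0:cv2.resize(c["color"][y0:y0+112,x0:x0+150],(800,597),interpolation=cv2.INTER_CUBIC)[:,:,::-1]
cv2.imwrite("pics/p7.png",z(s,165,245))
E
```

```text
time: 20.62
tool_pos: [439.1, 68.0, 267.5]
tcp_rot: [-3.14, 0.0, 1.457]
contact_force: [0.2, -0.3, 0.2]
grip_width: 27.3
finger_force: 0.0
time: 21.2
tool_pos: [439.8, 68.1, 473.9]
tcp_rot: [3.131, -0.001, 1.457]
contact_force: [-0.2, 0.4, 0.4]
grip_width: 27.8
finger_force: 0.0
0 [array([316.58, 266.23]), array([315.81, 164.78])] [array([282.54, 240.57]), array([260.69, 215.37])]
0.04 [array([316.98, 268.92]), array([316.23, 165.42])] [array([282.55, 238.23]), array([260.61, 213.03])]
```

View pics/p7.png

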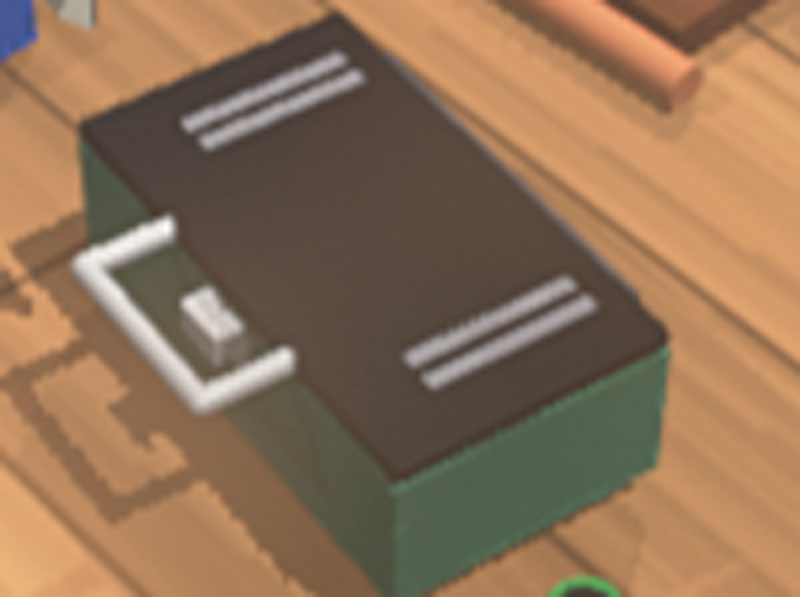

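Images alone can't tell 0 from 0.04 rad with certainty (the force trace, 7 N then −2 N then a hard 25 N, suggests it snapped). I'll confirm with a gentle press over the catch.

Run:
```python
from fit import *
from go import rel
q=np.load("q.npy");q[4]=0;p=lidpt(q,125,12,0);print(p,"tip TCP z",p[2]+178,rel(p[0],p[1],310-159,1.46),get_obs()["tool_pos"])
```

```text
[508.549   59.8516 109.9066] tip TCP z 287.9065787155412 (array([-0.0002,  0.0695,  0.1586]), np.float64(-0.003264978881503122)) [439.2246  68.0311 468.489 ]
```

```bash
python3 -m inch '[[0,0.035,0,0,0],[0,0.069,0.01,0,0],[0,0.069,0.045,0,0],[0,0.069,0.08,0,0],[0,0.069,0.115,0,0],[0,0.069,0.14,0,0],[0,0.069,0.155,0,0],[0,0.069,0.158,0,0]]'|sed -n '2,6p';python3 -m inch '[[0,0,0.003,0,0],[0,0,0.006,0,0],[0,0,0.009,0,0],[0,0,0.012,0,0],[0,0,0.013,0,0],[0,0,0.014,0,0],[0,0,0.015,0,0],[0,0,0.015,0,0]]'|sed -n '2,6p'
```

```text
tool_pos: [506.3, 60.2, 305.0]
tcp_rot: [-3.132, 0.001, 1.457]
contact_force: [-1.4, -0.3, 0.4]
grip_width: 0.7
finger_force: 0.0
tool_pos: [507.9, 60.3, 295.0]
tcp_rot: [3.141, -0.0, 1.457]
contact_force: [0.6, -0.4, -0.2]
grip_width: 0.2
finger_force: 0.0
```

```bash
python3 -m inch '[[0,0,0.0007,0,0],[0,0,0.0014,0,0],[0,0,0.002,0,0],[0,0,0.003,0,0],[0,0,0.003,0,0]]'|sed -n '2p;4p';python3 -m inch '[[0,0,0.0007,0,0],[0,0,0.0014,0,0],[0,0,0.002,0,0],[0,0,0.002,0,0]]'|sed -n '2p;4p'
```

```text
tool_pos: [507.9, 60.3, 291.8]
contact_force: [0.1, -0.9, 0.0]
tool_pos: [507.9, 60.3, 290.0]
contact_force: [-0.5, -0.5, 0.8]
```

```bash
python3 -m inch '[[0,0,0.0005,0,0],[0,0,0.001,0,0],[0,0,0.0015,0,0],[0,0,0.0015,0,0]]'|sed -n '2p;4p';python3 -m inch '[[0,0,0.0005,0,0],[0,0,0.001,0,0],[0,0,0.0015,0,0],[0,0,0.0015,0,0]]'|sed -n '2p;4p'
```

```text
tool_pos: [507.9, 60.3, 288.9]
contact_force: [-2.8, -0.2, 6.2]
tool_pos: [507.7, 60.3, 288.7]
contact_force: [-6.4, 0.3, 17.7]
```

A hard stop at the shut height, with 18 N and no yield: it is shut. Retreat and hand in.

```bash
python3 -m inch '[[0,0,-0.004,0,0],[0,0,-0.02,0,0],[0,0,-0.05,0,0],[0,0,-0.09,0,0],[0,0,-0.13,0,0],[0,0,-0.13,0,0],[0,0,-0.13,0,0]]'|sed -n '1,4p'; python3 -c "
from plant import *
print(close_job())"
```

```text
time: 24.63
tool_pos: [508.2, 60.3, 419.0]
tcp_rot: [3.136, -0.001, 1.457]
contact_force: [0.3, 0.3, -0.9]
the job is handed in; nothing more can be done
None
```

The socket stands in the free nest, the lid is closed, and the job was handed in at about 25 s; the interface returned no verdict. I take the lid as snapped shut because a press over the catch met a hard stop near the expected shut height, about 18 N with no give.

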